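# Refit the tilt knob on a charging station and hold it home

## Task

The ribbed tilt knob has come off the phone charging station. Pick it up, set it over the upright splined shaft on the station, turn it until the splines mesh, and push it down fully home against the spring collar. Finish while still gripping the knob and pressing it down: do not let go, and leave the phone, egg, key and incense holder where they are.

Things in the scene. Friction and masses are not known exactly. Their poses are not given: they have to be found in the camera images.
- knob_mid (a point): Loose ribbed knob: black bright-topped cylinder 44 mm across, 40 mm high, 0.06-0.13 kg, standing socket down; grip it across any diameter. Point: on its axis, half-way up (20 mm above its underside); z up, x at one inner tooth. Below it has a cavity 29 mm across, 26 mm deep, with six teeth 60 degrees apart in its lowest 12 mm, each 3.5 mm wide and reaching inwards to 9 mm from the axis.
- shaft_tip (a point): Tip of the upright steel splined shaft on the charging station, 28 mm above the station's top face. Axes are the station's (z up). Core 14 mm across, tapering over the top 5 mm; six fins 60 degrees apart, 3 mm wide, reaching 13 mm from the axis. The shaft is greased and itself turns only stiffly (0.2 N m). Knob fully home: knob_mid lies on the axis 3 mm below this tip.
- fin_top (a point): On the shaft's axis, level with the top ends of the fins, 7 mm below the tip; axes are the station's. The fins' angle differs each time and is NOT given by these axes: look, or press the knob on lightly (3 to 6 N) and turn it, at most 60 degrees either way, until it drops. Unmeshed, the knob's underside rests at this height. Play beside the meshed teeth is about 1.4 mm.
- seat (a point): On the shaft's axis, 16 mm below the fin tops and 5 mm above the station's top face: where the knob's underside lies when fully home, with the collar pressed to its stop. The raised collar is met 5 mm above this point.
- station: Fixed charging station, a walnut block 160 (x) x 240 (y) x 45 mm. Origin under its centre. The shaft stands at x -30, y -70 mm of it; an empty tilted aluminium phone cradle, about 120 mm tall above the block, stands on its +y half, its nearest edge 85 mm from the shaft's axis.
- collar (a joint): Travel of the spring collar, the steel ring 37 mm across round the foot of the shaft: 0 when up, 0.005 m when pressed right down to its stop. The knob's underside presses it. The spring pushes back with about 3 N at the start of the travel and 7 N at the stop; the knob's weight does not press it down.
- phone: Bystander: phone in a navy silicone case lying flat, 150 (x) x 74 x 11 mm. Origin under its centre. Not to be moved.
- egg: Bystander: jade stone worry egg standing on its flattened end, 39 mm across, 44 mm high. Origin under its centre. Not to be moved.
- key: Bystander: brass padlock key lying flat, 58 mm long along x, 24 mm wide, 4 mm thick. Origin under it, near the middle. Not to be moved.
- incense: Bystander: small brown ceramic incense holder, a dish 62 mm across and 13 mm high with a central stub to 25 mm. Origin under its centre. Not to be moved.
Not all that is in view belongs to the job. There is more than one size of the part that bears knob_mid; the job needs the largest.

How it is judged:
At the end, for the whole second after the job is handed in: The knob is meshed on the shaft and home: its middle below the shaft's tip, within 4 mm of the shaft's axis and upright within 0.12 rad; the spring collar is pressed more than 3.5 mm of its 5 mm, and the fingers still hold the knob (over 2 N), all through the last second (value of joint collar above 0.0035 m and z of knob_mid in the frame of shaft_tip below 0 m and horizontal distance between knob_mid and shaft_tip below 0.004 m and angle between knob_mid's own z axis and vertical below 0.12 rad and contact force between the fingers and knob above 2 N); the arm keeps its last pose, push and grip.
It fails at once if the phone is moved more than 30 mm (distance of phone from where it was at the start of the episode above 0.03 m).
It fails at once if the egg is moved more than 30 mm (distance of egg from where it was at the start of the episode above 0.03 m).
It fails at once if the key is moved more than 30 mm (distance of key from where it was at the start of the episode above 0.03 m).
It fails at once if the incense holder is moved more than 30 mm (distance of incense from where it was at the start of the episode above 0.03 m).
It also fails if it takes over 48 s, if anything falls off the work surface, if the arm or the gripper's body presses on something with over 40 N, if the wrist force passes 120 N, or if a joint passes its speed limit or range.

## Robot

A 7-joint arm with a two-finger parallel gripper is mounted at the origin on the work surface. World frame = base frame: x ahead of the robot, y to its left, z up, the work surface at z = 0. Lengths are in m, angles in rad, forces in N, time in s.
With the tool pointing down it reaches from about 0.4 to 0.875 m from the base axis. Payload 6.5 kg.
Tool frame: the origin (TCP) lies on the centre line of the jaws, within the pads' length; the fingertips stand finger_overhang ahead of it and the grasp point (between the pads) lies 11 mm behind it (finger_overhang is the distance from the TCP to the fingertips, in m); z points along the fingers, x is the direction in which the jaws open and shut, and the axes are right-handed (so a half turn about z gives the same grasp; the last joint's range is limited). The gripper opens to 88 mm and grips with 3 to 60 N. Pads are 18 mm wide; open, the fingers measure 123 mm over their backs; the gripper's body (75 mm by 187 mm) begins 45 mm behind the grasp point.
Start: joints at [-1.406, 0.536, -0.004, 1.538, 0.003, 1.067, -0.071], TCP at [0.149, 0.633, 0.247] pointing down, gripper open.
Joint ranges: [-2.7, 2.7], [-0.37, 2.16], [-1.27, 1.26], [0.24, 2.4], [-1.31, 4.45], [0.19, 1.91], [-2.76, 2.76]. Speed limits (rad/s): [2.39, 2.39, 3.14, 3.14, 3.14, 3.14, 3.14].

## Interface

Orientations are given as a 3x3 rotation matrix whose columns are the frame's x, y, z axes.
In Python, from cell import goto, move_straight, move_j, command_gripper, dwell, ik, sense, grab_frame, camera_params, IKError, finish_job, finger_overhang gives the robot as it stands. The module is installed in compiled form; this text tells all that it offers. Calls block until the motion is done:
- goto(position, orientation): joint-space move of the TCP to a pose.
- move_straight(position, frame=None, speed=0.15): straight line of the TCP; frame=None keeps the orientation; speed is the mean speed in m/s.
- move_j(angles): joint-space move.
- command_gripper(opening): finger opening in m; the grip force is fixed at half the most; returns when the fingers have stopped.
- dwell(seconds).
- ik(position, orientation): joint angles nearest the present ones, or None.
- sense(): the state.
- grab_frame(name): name is "side" or "top"; returns the picture (400x640x3 uint8, red, green, blue); there is no depth.
- camera_params(name): a dict with "mtx" (3x3 intrinsics, pixels), "R" (3x3) and "t" (3): a world point X has camera coordinates R X + t. Camera axes: x right, y down, z forward; pixel columns grow to the right and rows downward; lengths in m; the calibration is good to about 2 mm. A picture is of the moment at which its call begins. camera_params takes no time and is no camera call.
A pose or a line that the arm cannot do raises IKError and nothing moves.
- finish_job(): hands the job in, once; it reports no verdict.
The state is a dict: "time": time; "q": joint angles; "joint_velocities": joint speeds; "joint_efforts": joint torques, N m; "eef_pos": TCP position; "eef_rot": TCP orientation; "wrist_force": force on the tool from outside, world axes, zero at the start; "torque": the same for the moment, N m; "width": finger opening in m.
Only numpy, scipy, OpenCV 4.12 (cv2) and the standard library are available. Lean on these libraries where they do the work, as an engineer would, in place of code of your own. Each camera call takes 0.05 s, during which the arm holds its last target. There are 200 camera calls.

## Working session

There is one attempt and no reset: what is moved stays moved. The work goes in short steps, each a Python script; the robot and the scene stay as the last script left them, time stands still between calls to the robot, and variables do not carry over. Pictures are saved under pics/ and viewed, about 8 in all and at most 12, crops included, and the job is handed in when it is done.

```bash
mkdir -p pics; python3 - <<'E'
from cell import *
import cv2
for n in("top","side"):
    im=grab_frame(n);cv2.imwrite(f"pics/{n}0.png",im[:,:,::-1])
    p=camera_params(n);print(n,p['mtx'].tolist(),p['R'].round(4).tolist(),p['t'].round(4).tolist(),(-p['R'].T@p['t']).round(3))
s=sense();print(s,finger_overhang)
E
```

```text
top [[430.53640641655414, 0.0, 315.11370594142716], [0.0, 430.53640641655414, 203.69478433691972], [0.0, 0.0, 1.0]] [[-0.0024, -1.0, 0.0088], [-0.9962, 0.0016, -0.0873], [0.0873, -0.009, -0.9961]] [-0.0198, 0.5092, 1.2213] [ 0.401 -0.01   1.261]
side [[384.6994971461718, 0.0, 318.0358397564147], [0.0, 384.6994971461718, 200.40041965215957], [0.0, 0.0, 1.0]] [[0.9857, -0.1683, 0.0101], [-0.1125, -0.7017, -0.7036], [0.1255, 0.6923, -0.7106]] [-0.5028, 0.1019, 0.9509] [ 0.388 -0.672  0.752]
{'time': 0.1, 'q': array([-1.40619236,  0.53708797, -0.00445273,  1.53870725,  0.00258382,
        1.06729026, -0.07119039]), 'joint_velocities': array([ 1.01200269e-03,  4.02808224e-04, -3.72316764e-04, -3.80530749e-03,
        3.72467166e-04,  7.21194794e-04, -2.78864283e-05]), 'joint_efforts': array([ 2.71502482e-03, -5.72080672e+01,  9.93978828e-01, -2.52232021e+01,
       -5.61939518e-02,  1.33704863e-02,  5.49036963e-05]), 'eef_pos': array([0.14857477, 0.63227049, 0.24595427]), 'eef_rot': array([[ 2.28676835e-01,  9.73502358e-01, -2.52874256e-04],
       [ 9.73501259e-01, -2.28676957e-01, -1.46546853e-03],
       [-1.48446359e-03,  8.89452981e-05, -9.99998894e-01]]), 'wrist_force': array([-0.70890721, -0.35593915, -0.1944185 ]), 'torque': array([-0.01746372,  0.06299784, -0.03387844]), 'width': 0.08807012060859333} 0.008
```

View pics/top0.png

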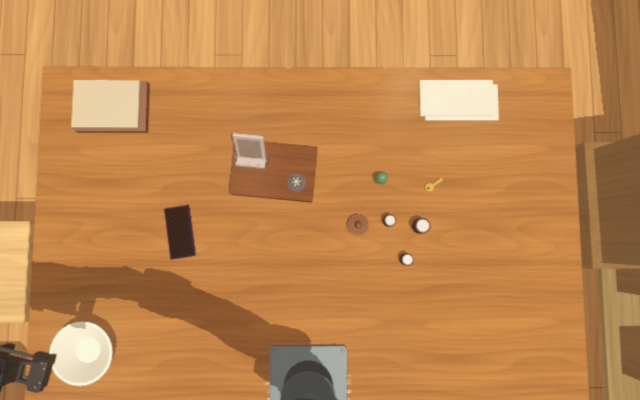

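View pics/side0.png

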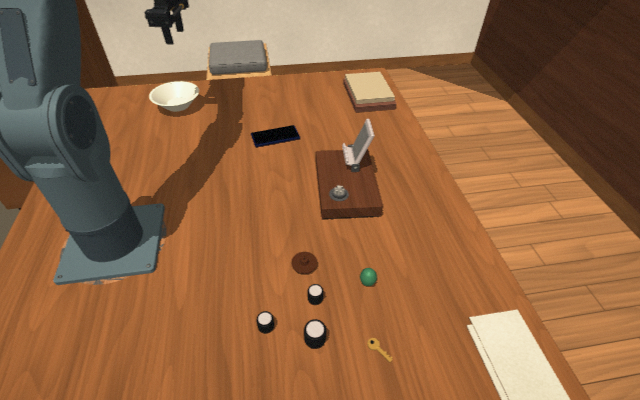

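The pictures show three knob-like parts. In the top view they are A (390,220), B (422,226) and C (407,259); in the side view they are (316,294), (315,333) and (265,321). B looks largest. The shaft is at top (297,182) and side (339,191). I'll measure these now and make one close crop.

```bash
cat > h.py <<'E'
import numpy as np,cv2
from cell import *
def ray(n,uv,z):
    p=camera_params(n);R,t=p['R'],p['t'];c=-R.T@t
    d=R.T@np.linalg.solve(p['mtx'],[uv[0],uv[1],1.]);return c+d*(z-c[2])/d[2]
def proj(n,X):
    p=camera_params(n);x=p['mtx']@(p['R']@np.asarray(X)+p['t']);return x[:2]/x[2]
def tri(a,b):
    A=[];r=[]
    for n,uv in(("top",a),("side",b)):
        p=camera_params(n);R,t=p['R'],p['t'];c=-R.T@t
        d=R.T@np.linalg.solve(p['mtx'],[uv[0],uv[1],1.]);d/=np.linalg.norm(d);M=np.eye(3)-np.outer(d,d);A.append(M);r.append(M@c)
    return np.linalg.solve(sum(A),sum(r))
def white(im,u,v,w=13):
    x0,y0=u-w,v-w;c=im[y0:v+w,x0:u+w].astype(int)
    m=((c.min(2)>140)&(c.max(2)-c.min(2)<50)).astype(np.uint8)
    k,l,s,cc=cv2.connectedComponentsWithStats(m)
    i=1+s[1:,4].argmax();return cc[i]+[x0,y0],s[i,4],s[i,2:4]
E
python3 - <<'E'
from h import *
T=cv2.imread("pics/top0.png");S=cv2.imread("pics/side0.png")
for a,b in(((390,220),(316,294)),((422,226),(315,333)),((407,259),(265,321))):
    ca,aa,wa=white(T,*a);cb,ab,wb=white(S,*b);print(ca,aa,wa,cb,ab,wb,'tri',tri(ca,cb).round(4),'z.04',ray("top",ca,.04).round(4),ray("side",cb,.04).round(4))
z=lambda I,u,v,w,f:cv2.resize(I[v-w:v+w,u-w:u+w],None,fx=f,fy=f,interpolation=cv2.INTER_CUBIC)
A=np.hstack([z(T,297,182,14,14),z(S,339,191,14,14)])
B=np.hstack([z(T,405,235,40,4.9),z(S,295,315,40,4.9)])
cv2.imwrite("pics/crop1.png",np.vstack([A,B]))
# station block top corners in top view
hsv=cv2.cvtColor(T,cv2.COLOR_BGR2HSV);print(hsv[190,260],hsv[150,300],hsv[210,270],hsv[230,260])
E
```

```text
[389.71052632 219.80263158] 76 [10 10] [315.06666667 290.20952381] 105 [13 11] tri [ 0.4626 -0.2343  0.0306] z.04 [ 0.4613 -0.2326  0.04  ] [ 0.4624 -0.24    0.04  ]
[422.36885246 225.3442623 ] 122 [12 12] [314.78995434 328.75799087] 219 [17 16] tri [ 0.4466 -0.3252  0.0403] z.04 [ 0.4454 -0.3252  0.04  ] [ 0.4478 -0.3251  0.04  ]
[407.29268293 259.32926829] 82 [10 10] [264.21848739 318.07563025] 119 [13 12] tri [ 0.3504 -0.282   0.0321] z.04 [ 0.3497 -0.2803  0.04  ] [ 0.3518 -0.2863  0.04  ]
[ 12 166 157] [ 11 163 149] [ 14 164 200] [ 15 165 199]
```

View pics/crop1.png

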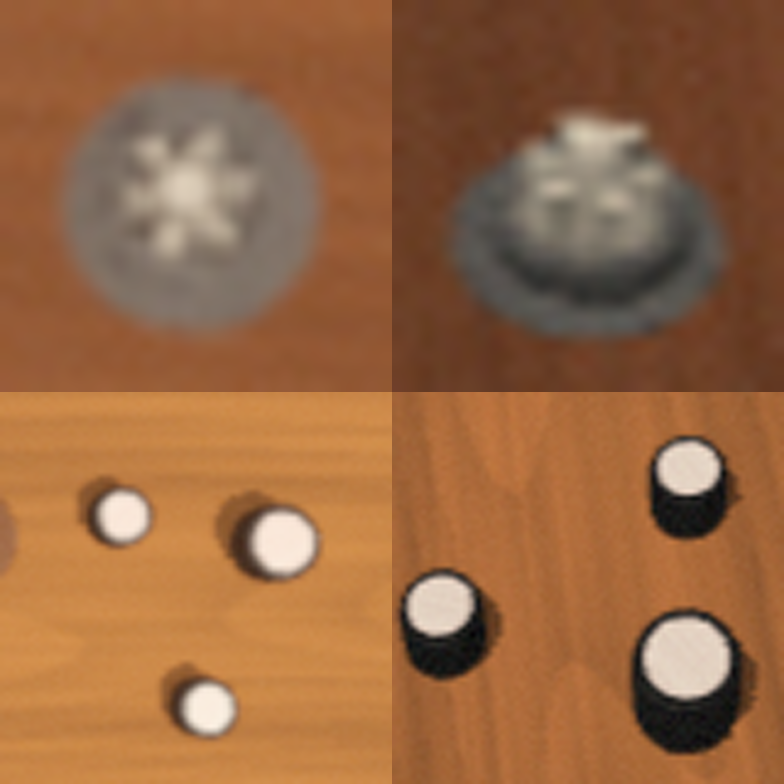

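B, at top (422,226) and side (315,329), is clearly the largest. It triangulates to z=0.0403, which matches the 40 mm height. The shaft's tip is at about top (296,181) and side (339,186), with six fins visible. Next I'll refine the shaft and check reach.

```bash
cat >> h.py <<'E'
def Rt(a): # jaw axis at world angle a, pointing down
    c,s=np.cos(a),np.sin(a);return np.array([[c,s,0],[s,-c,0],[0,0,-1.]])
E
python3 - <<'E'
from h import *
T=cv2.imread("pics/top0.png");S=cv2.imread("pics/side0.png")
tip=tri((295.9,181.0),(339-.35,186-.4));print('tip tri',tip.round(4),ray("top",(295.9,181),.073).round(4),ray("side",(338.65,185.6),.073).round(4))
# grey disc
for n,I,(u,v) in(("top",T,(297,182)),("side",S,(339,191))):
    c=I[v-16:v+16,u-16:u+16];h=cv2.cvtColor(c,cv2.COLOR_BGR2HSV)
    m=(h[...,1]<90).astype(np.uint8);k=max(cv2.findContours(m,0,1)[0],key=len);e=cv2.fitEllipse(k);cc=np.array(e[0])+[u-16,v-16]
    print(n,'disc',cc.round(2),np.round(e[1],1),[ray(n,cc,z).round(4) for z in(.045,.05)])
# station top outline in top view -> corners at z=.045
h=cv2.cvtColor(T,cv2.COLOR_BGR2HSV)
m=((h[...,2]<175)&(h[...,0]<16)&(h[...,1]>120)).astype(np.uint8);m[:125]=0;m[210:]=0;m[:,:220]=0;m[:,325:]=0
m=cv2.morphologyEx(m,cv2.MORPH_CLOSE,np.ones((9,9)));k=max(cv2.findContours(m,0,1)[0],key=cv2.contourArea);r=cv2.minAreaRect(k)
P=np.array([ray("top",p,.045) for p in cv2.boxPoints(r)]);print('box',P.round(3).tolist(),np.linalg.norm(np.diff(P[:3],axis=0),axis=1),P.mean(0))
g=cv2.cvtColor(T,cv2.COLOR_BGR2GRAY).astype(np.float32)
for dx in(-.001,0,.001):
  for dy in(-.001,0,.001):
    best=[]
    a=np.arange(0,360,3)*np.pi/180;f=0
    for rr in(.009,.0105,.012):
        uv=np.array([proj("top",[tip[0]+dx+rr*np.cos(t),tip[1]+dy+rr*np.sin(t),.066]) for t in a],np.float32)
        f=f+cv2.remap(g,uv[None,:,0].copy(),uv[None,:,1].copy(),1)[0]
    F=np.fft.fft(f);print(dx,dy,'fin deg',round(np.degrees(-np.angle(F[6])/6)%60,1),'amp6',abs(F[6]).round(),'amp1',abs(F[1]).round())
q0=sense()['q']
for al in range(90,271,15):
    print(al,[None if (q:=ik(p,Rt(np.radians(al)))) is None else round(q[6],2) for p in([.4466,-.3252,.013],[.4466,-.3252,.15],[tip[0],tip[1],.15],[tip[0],tip[1],.06])])
E
```

```text
tip tri [0.5684 0.0328 0.0752] [0.5682 0.033  0.073 ] [0.5695 0.0352 0.073 ]
top disc [296.2  182.11] [16.5 16.9] [array([0.5689, 0.0331, 0.045 ]), array([0.5683, 0.033 , 0.05  ])]
side disc [338.52 193.25] [14.4 18.5] [array([0.5706, 0.0354, 0.045 ]), array([0.5693, 0.0304, 0.05  ])]
box [[0.534, 0.229, 0.045], [0.697, 0.216, 0.045], [0.673, -0.029, 0.045], [0.51, -0.013, 0.045]] [0.16376386 0.24618416] [0.60372001 0.10055095 0.045     ]
-0.001 -0.001 fin deg 38.6 amp6 2235.0 amp1 1234.0
-0.001 0 fin deg 38.7 amp6 2688.0 amp1 569.0
-0.001 0.001 fin deg 38.5 amp6 2520.0 amp1 1172.0
0 -0.001 fin deg 38.7 amp6 2687.0 amp1 1092.0
0 0 fin deg 38.7 amp6 3152.0 amp1 348.0
0 0.001 fin deg 38.6 amp6 2954.0 amp1 1075.0
0.001 -0.001 fin deg 39.0 amp6 2499.0 amp1 1586.0
0.001 0 fin deg 39.0 amp6 2937.0 amp1 1185.0Traceback (most recent call last):
  File "<stdin>", line 20, in <module>
  File "h.py", line 7, in proj
    p=camera_params(n);x=p['mtx']@(p['R']@np.asarray(X)+p['t']);return x[:2]/x[2]
ValueError: time passes only in moves, steps and waits
```

```bash
sed -i 's/^from cell import \*/from cell import *\nfrom functools import lru_cache\n_cp=camera_params\n@lru_cache\ndef camera_params(n): return _cp(n)/' h.py
python3 - <<'E'
from h import *
for al in(-60,-50,-30,-10,0,10,120,130,150,170,190):
    print(al,[None if (q:=ik(np.array(p),Rt(np.radians(al)))) is None else q.round(2).tolist()[::6] for p in([.4466,-.3252,.013],[.5685,.033,.15],[.5685,.033,.04])],flush=True)
E
```

```text
-60 [[-0.18, 0.52], [-0.62, -0.75], [-0.56, -0.6]]
-50 [[-0.18, 0.7], [-0.61, -0.59], [-0.54, -0.45]]
-30 [[1.1, -0.68], [-0.57, -0.28], [-0.5, -0.16]]
-10 [[1.06, -0.29], [-0.54, 0.04], [-0.45, 0.12]]
0 [[1.12, -0.18], [-0.52, 0.2], [-0.43, 0.27]]
10 [[0.92, 0.21], [-0.51, 0.36], [-0.41, 0.41]]
120 [[0.5, 2.72], [-0.29, 2.08], [-0.15, 1.97]]
130 [[0.96, 2.26], [-0.25, 2.22], [-0.13, 2.12]]
150 [[-0.18, -2.09], [-0.16, 2.5], [-0.06, 2.38]]
170 [[-0.18, -1.75], [0.6, 2.19], [0.0, 2.65]]
190 [[-0.18, -1.4], [-0.86, -2.36], [-0.85, -2.15]]
```

```bash
python3 - <<'E'
from h import *
a=np.radians(-50);K=np.array([.4466,-.3252])
def st(m): s=sense();print(m,round(s['time'],2),s['eef_pos'].round(4),s['q'].round(2),s['wrist_force'].round(2),round(s['width'],4),flush=True)
goto(np.r_[.45,-.1,.3],Rt(a));st('via')
goto(np.r_[K,.12],Rt(a));st('above')
im=grab_frame("top");im2=grab_frame("side")
cv2.imwrite("pics/ab.png",np.hstack([cv2.resize(im[160:290,340:490],None,fx=2.6,fy=2.6),cv2.resize(im2[230:360,240:390],None,fx=2.6,fy=2.6)])[:,:,::-1])
E
```

```text
via 2.9 [ 0.4503 -0.0992  0.2999] [-0.78  0.22  1.05  2.   -0.22  1.04 -0.5 ] [-0.92  1.08  1.12] 0.0882
above 4.01 [ 0.4477 -0.3243  0.1205] [-0.05  0.7   0.82  1.92 -0.7   0.83  0.29] [0.8  0.1  0.06] 0.0882
```

View pics/ab.png

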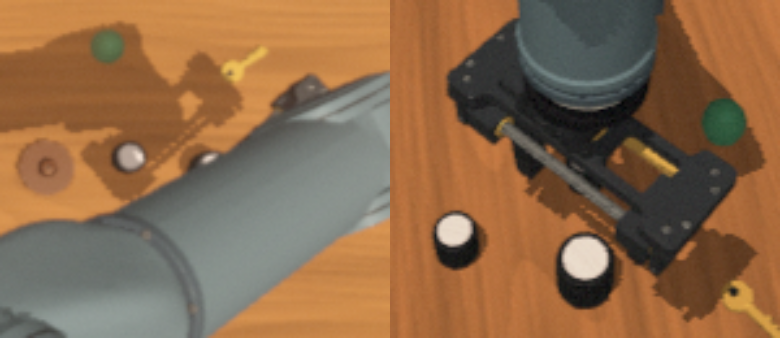

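The open gripper straddles the knob (side view (315,329)), and the fingertips are clear of the key and the other knobs. I'll grasp and lift.

```bash
cat >> h.py <<'E'
def st(m): s=sense();print(m,round(s['time'],2),s['eef_pos'].round(4),'q7',s['q'][6].round(2),s['wrist_force'].round(2),'w',round(s['width'],4),flush=True);return s
E
python3 - <<'E'
from h import *
a=np.radians(-50);K=np.array([.4466,-.3252])
move_straight(np.r_[K,.013],Rt(a),speed=.1);s=st('down')
e=np.array([.4466,-.3252,.013])-s['eef_pos']
command_gripper(.03);st('grip')
p=sense()['eef_pos'];move_straight(np.r_[p[:2],.15],speed=.12);st('lift')
a1=np.radians(-50)
goto(np.r_[.5685,.033,.135],Rt(a1));st('above shaft')
im=grab_frame("top");im2=grab_frame("side")
cv2.imwrite("pics/sh.png",np.hstack([cv2.resize(im[120:250,230:380],None,fx=2.6,fy=2.6),cv2.resize(im2[110:240,260:410],None,fx=2.6,fy=2.6)])[:,:,::-1]);cv2.imwrite("pics/sh_side.png",im2[:,:,::-1])
E
```

```text
down 5.33 [ 0.447  -0.3255  0.0135] q7 0.41 [ 0.06  0.18 -0.26] w 0.0881
grip 6.08 [ 0.4466 -0.3252  0.013 ] q7 0.41 [ 0.03 -0.03  0.72] w 0.0431
lift 7.37 [ 0.4463 -0.3249  0.1493] q7 0.26 [-0.33 -0.16 -0.57] w 0.0429
above shaft 8.78 [0.5684 0.0311 0.1352] q7 -0.39 [ 0.32  0.14 -0.47] w 0.0433
```

View pics/sh.png

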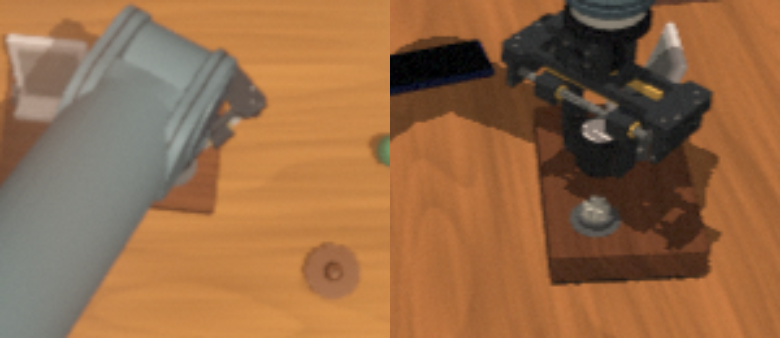

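The knob is held upright over the shaft, with its underside at side (342,178) and the shaft at (339,187). I'll check the lateral offset by the knob's edges in the side view.

```bash
python3 - <<'E'
from h import *
I=cv2.imread("pics/sh_side.png");g=I.max(2)
s=sense();p=s['eef_pos'];print(p)
for v in range(164,182,2): print(v,' '.join(f"{x:3d}" for x in g[v,322:362]))
zb=p[2]-.013
for z in(zb,zb+.02): 
  print('axis proj',z,proj("side",[p[0],p[1],z]).round(2))
th=np.linspace(0,6.28,73);b=np.array([proj("side",[p[0]+.022*np.cos(t),p[1]+.022*np.sin(t),zb]) for t in th]);print('rim u',b[:,0].min(),b[:,0].max(),'v max',b[:,1].max())
print('shaft tip proj at est',proj("side",[.5685,.033,.073]).round(2))
E
```

```text
[0.56848373 0.03102772 0.13525179]
164 109 114 116 107  83  30  27  30  31  34  23  27  26  35  33  43  88 127 127 105  93  72  54  26  26  23  32  34  30  27  23  24  29  38  50  49  47  53  47  38
166 115 117 112 108  92  57  38  32  30  28  32  31  28  24  28  28  19  22  27  21  19  12  22  12  26  24  28  28  34  35  31  29  31  54  70  51  52  56  46  34
168 112 113  93  62  64  58  56  44  28  28  29  31  25  23  29  20  30  28  23  23  30  26  25  26  17  30  23  31  27  30  31  30  40  68  71  50  56  50  40  38
170  90  67  63  64  61  63  63  61  60  42  19  27  26  25  27  25  30  26  27  26  25  30  22  27  32  30  30  30  32  26  29  25  38  48  50  48  56  49  69  73
172  65  67  65  66  62  64  63  61  57  40  26  24  28  25  27  26  25  26  24  27  25  23  26  32  36  25  29  29  31  24  30  25  46  54  61  66  65  61  45  40
174  66  67  66  66  65  67  65  66  58  68  53  29  26  26  32  25  23  31  28  29  24  26  28  32  32  33  25  33  27  27  25  46  66  72  69  64  65  66  62  58
176  69  65  63  61  64  68  69  68  62  55  60  58  42  29  25  17  25  26  24  26  23  28  28  33  32  27  29  32  39  59  67  66  70  69  68  65  66  68  63  59
178 113 108 111  97  72  68  63  86  87  61  61  62  59  64  60  54  52  43  46  44  43  58  67  65  59  40  49  55  66  68  67  66  70  69  69  66  65  64  61  64
180 111 111 110 114 111 108  84  62  62  59  59  63  64  66  61  64  63  67  63  66  64  67  66  66  64  63  65  66  64  66  69  71  66  70  65  66  69  67  64  59
axis proj 0.12225179003681828 [339.56 172.3 ]
axis proj 0.1422517900368183 [339.96 166.13]
rim u 330.71291216645426 348.4020194950732 v max 178.2225391958872
shaft tip proj at est [338.45 186.21]
```

The near finger hides the knob at this jaw angle, so the edge check doesn't count. I'll turn to 10°, which leaves the knob's front visible, and look from closer in.

```bash
python3 - <<'E'
from h import *
P=np.array([.5688,.0335])
goto(np.r_[P,.115],Rt(np.radians(10)));dwell(.2);s=st('a10')
im2=grab_frame("side");cv2.imwrite("pics/sh2_side.png",im2[:,:,::-1])
u,v=340,180
cv2.imwrite("pics/sh2.png",cv2.resize(im2[v-30:v+30,u-35:u+35],None,fx=9,fy=9,interpolation=cv2.INTER_CUBIC)[:,:,::-1])
p=s['eef_pos'];zb=p[2]-.013
b=np.array([proj("side",[p[0]+.022*np.cos(t),p[1]+.022*np.sin(t),zb]) for t in np.linspace(0,6.28,73)]);print('rim u',b[:,0].min(),b[:,0].max(),'v max',b[:,1].max())
print('top c',proj("side",[p[0],p[1],zb+.04]),'tip',proj("side",[*P,.073]),'R',s['eef_rot'].round(3).tolist())
E
```

```text
a10 9.92 [0.5688 0.0334 0.115 ] q7 0.48 [-0.32  1.2  -0.37] w 0.043
rim u 330.3925313176639 347.78845428736713 v max 183.6365912343952
top c [339.88863808 165.57836689] tip [338.52654597 186.06674572] R [[0.985, 0.173, -0.0], [0.173, -0.985, -0.0], [-0.0, 0.0, -1.0]]
```

View pics/sh2.png

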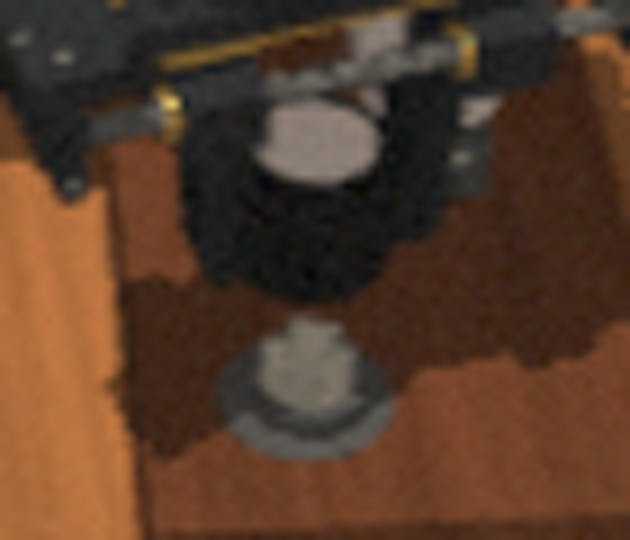

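The knob's top is at (339.9,165.1) against a predicted (339.9,165.6), and its bottom rim at v=183.1 against 183.6, so it sits true in the grip. The shaft tip is at about (339.3,186), within about 1–2 mm of the prediction. I'll press lightly and turn.

```bash
python3 - <<'E'
from h import *
P=np.array([.569,.0335]);a=np.radians(10)
f0=np.mean([(dwell(.03),sense()['wrist_force'][2])[1] for _ in range(5)]);print('f0',f0)
move_straight(np.r_[P,.083],Rt(a),speed=.08);s=st('near')
def F():
    return np.mean([(dwell(.02),sense()['wrist_force'][2])[1] for _ in range(3)])-f0
z=.083
while z>.0755 and F()<3.5:
    z-=.0007;move_straight(np.r_[P,z],Rt(a),speed=.02)
f=F();s=st('contact');print('z cmd',z,'f',f,s['torque'])
E
```

```text
f0 -0.44752234239869165
near 10.68 [0.5687 0.0333 0.0825] q7 0.51 [-0.15  0.28 -0.45] w 0.0431
contact 14.03 [0.5696 0.0332 0.0755] q7 0.51 [ 4.98 -1.9   0.75] w 0.0429
z cmd 0.07529999999999994 f -0.21464080310628592 [-0.63514663 -1.00919319  0.09792435]
```

The underside is already 3.5 mm below fin-top height with no axial force, so the splines look to have started meshing by luck. There is a 5 N lateral load. I'll continue down, easing the lateral force.

```bash
python3 - <<'E'
from h import *
a=np.radians(10);f0=np.array([-.2,.3,-.45])
P=np.array([.569,.0335]);z=.0753
def F(): return np.mean([(dwell(.02),sense()['wrist_force'])[1] for _ in range(3)],axis=0)-f0
for i in range(14):
    f=F();s=sense();print(round(s['time'],2),s['eef_pos'].round(4),f.round(1),'Tz',s['torque'].round(2),P.round(4),round(z,4),flush=True)
    if f[2]>6: break
    P=P+np.clip(f[:2]*.00008,-.0005,.0005)
    if np.hypot(*f[:2])<4: z-=.001
    move_straight(np.r_[P,z],Rt(a),speed=.02)
E
```

```text
14.08 [0.5696 0.0332 0.0755] [ 4.7 -2.5 -0.5] Tz [-0.62 -0.99  0.02] [0.569  0.0335] 0.0753
14.38 [0.5696 0.0332 0.0754] [ 4.6 -2.9  0.6] Tz [-0.61 -0.93  0.02] [0.5694 0.0333] 0.0753
14.68 [0.5697 0.0331 0.0753] [ 3.8 -2.1  1.1] Tz [-0.55 -0.75  0.08] [0.5697 0.0331] 0.0753
14.98 [0.5698 0.033  0.0752] [ 2.9 -2.   0.7] Tz [-0.44 -0.6   0.01] [0.5701 0.0329] 0.0753
15.28 [0.5699 0.0329 0.074 ] [ 3.2 -1.1 -0.4] Tz [-0.31 -0.51  0.02] [0.5703 0.0327] 0.0743
15.58 [0.5701 0.0328 0.073 ] [ 1.9 -1.3 -1.2] Tz [-0.18 -0.28  0.03] [0.5705 0.0327] 0.0733
15.88 [0.5703 0.0327 0.0721] [ 0.3 -0.3 -0.2] Tz [-0.1  -0.01 -0.02] [0.5707 0.0326] 0.0723
16.18 [0.5705 0.0326 0.0712] [ 0.1 -0.4 -0.1] Tz [-0.05  0.06  0.  ] [0.5707 0.0325] 0.0713
16.48 [0.5706 0.0325 0.0702] [ 0.1 -0.2 -0.3] Tz [-0.05  0.04 -0.04] [0.5707 0.0325] 0.0703
16.78 [0.5707 0.0324 0.0693] [-0.2 -0.2 -0.8] Tz [-0.08  0.1  -0.03] [0.5707 0.0325] 0.0693
17.08 [0.5707 0.0324 0.0683] [ 0.2  0.5 -0.7] Tz [-0.1  -0.01 -0.01] [0.5707 0.0325] 0.0683
17.38 [0.5708 0.0324 0.0675] [-0.8  0.   3. ] Tz [-0.09  0.22 -0.02] [0.5707 0.0325] 0.0673
17.68 [0.5708 0.0325 0.0664] [-0.9 -0.3  3.8] Tz [-0.13  0.17  0.  ] [0.5707 0.0325] 0.0663
17.98 [0.5708 0.0325 0.0654] [-0.3 -0.7  4.3] Tz [-0.07  0.13 -0.03] [0.5706 0.0325] 0.0653
```

The knob meshed without turning. It met the collar at TCP 0.068, exactly where expected, with about 3 N. I'll press on to the stop.

```bash
python3 - <<'E'
from h import *
a=np.radians(10);P=np.array([.5708,.0324]);z=.0653
def F(): return np.mean([(dwell(.03),sense()['wrist_force'])[1] for _ in range(4)],axis=0)-[-.2,.3,-.45]
for i in range(10):
    z-=.0007;move_straight(np.r_[P,z],Rt(a),speed=.02);f=F();s=sense()
    print(round(s['time'],2),s['eef_pos'].round(4),f.round(1),s['torque'].round(2),round(z,4),round(s['width'],4),flush=True)
    if f[2]>14: break
dwell(1);print(F().round(1));st('hold')
im=grab_frame("side");u,v=340,185
cv2.imwrite("pics/fin.png",cv2.resize(im[v-30:v+30,u-35:u+35],None,fx=9,fy=9,interpolation=cv2.INTER_CUBIC)[:,:,::-1])
p=sense()['eef_pos'];print('pred top c if not slipped',proj("side",[p[0],p[1],p[2]+.027]),'home',proj("side",[*P,.09]))
E
```

```text
18.62 [0.5708 0.0324 0.0646] [-0.5 -0.2  4.8] [-0.03  0.14 -0.02] 0.0646 0.0434
19.0 [0.5708 0.0325 0.0639] [-0.7  0.   5.6] [-0.04  0.15 -0.03] 0.0639 0.0428
19.38 [0.5708 0.0325 0.0633] [-0.5  0.3  6.2] [ 0.03  0.19 -0.02] 0.0632 0.0432
19.77 [0.5708 0.0324 0.0629] [-1.9  0.7 10.6] [-0.01  0.46  0.03] 0.0625 0.0428
20.15 [0.5709 0.0324 0.0628] [-4.   0.3 17.1] [0.07 0.97 0.01] 0.0618 0.0427
[-4.   0.6 17.1]
hold 21.28 [0.5709 0.0324 0.0628] q7 0.53 [-5.29  1.14 16.38] w 0.0431
pred top c if not slipped [339.72479181 181.45393197] home [339.70278253 181.40708444]
```

View pics/fin.png

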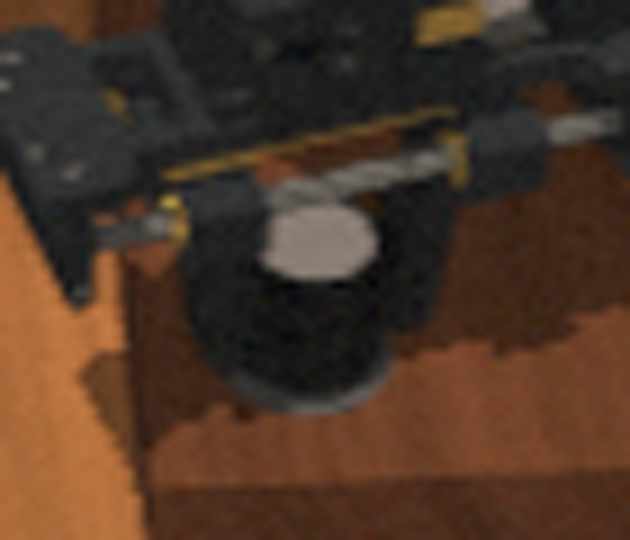

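The knob's top is at (340.1,181.4), against (339.7,181.4) predicted for fully home. The spring force rose from 3 to 6 N and then hit a hard stop. I'm handing in now.

```bash
python3 -c "
from h import *
st('end');finish_job()"
```

```text
end 21.33 [0.5709 0.0324 0.0628] q7 0.53 [-4.8   0.24 16.36] w 0.0433
the job is handed in; nothing more can be done
```

The knob is on the shaft, meshed and pressed fully home, and I handed the job in at 21.3 s with the gripper still holding it and pressing down. No verdict was reported.

I picked the largest of the three knobs. It meshed at the first jaw angle I tried (10°), so no turning search was needed.

- **Pressed home:** the knob met the collar at the expected height. Force rose from 3 to 6 N over about 5 mm, then hit a hard stop. I held about 17 N down with the knob's underside about 0.2 mm below the nominal seat height, and the last picture puts its top where fully home predicts.
- **Grip:** the finger opening held steady at 43 mm.
- **Disagreements:** the shaft's real axis was about 2 mm in x from my camera estimate. This showed as a side load of about 5 N on entry, which I eased out. At the end, pressing against the stop left about 4 N sideways. An earlier alignment check at another jaw angle was unusable because a finger hid the knob.
- **Bystanders:** the path stayed clear of the phone, egg, key and incense holder by plan. I did not re-measure their positions at the end.

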